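# Clip on the tumbler sensor and hold its bayonet lid at half-turn

## Task

Take the clip-on vibration sensor off its dock by squeezing its handles, and release it upright onto the top edge of the upright fin beside the small-parts tumbler. Then set the loose bayonet lid into the tumbler's mouth with its two lugs in the two entry gaps, and twist it clockwise (seen from above) half of the way to its lock, about 40 degrees, to the round dot on the collar; never let it reach the lock click. A spring turns the lid back, so finish while gripping the lid and holding it there, with the sensor still clipped on and the other things on the bench left where they are.

Things in the scene. Friction and masses are not known exactly. Their poses are not given: they have to be found in the camera images.
- tumbler: Small-parts tumbler fixed to the bench: grey drum 110 mm across, 80 mm high, mouth up, on a dark foot plate; origin on the bench under its axis. Sensor fin at y = -100 mm. Raised dark marks on the aluminium collar, the same on both sides: a bar at each entry gap (+y and -y), a round dot 40 degrees clockwise of it (half-way), a double bar at 80 degrees (lock).
- mouth (a point): Centre of the tumbler's mouth on the top face of the aluminium lip, 80 mm above the bench; axes as the tumbler's. Lip: inner radius 33 mm, 4 mm thick, with two entry gaps about 14 mm wide toward +y and -y, open 41 mm from the axis. The lid is seated when its flange lies on this face: the lid's origin is then 16 mm below this point.
- fin_top (a point): Middle of the top edge of the tumbler's sensor fin, 60 mm above the bench: an upright steel plate 5 mm thick (along the tumbler's x) and 40 mm long (along its y), 50 mm tall. Axes as the tumbler's.
- ring (a joint): Angle (rad) of the hidden sprung ring that the seated lid's lugs push clockwise: 0 at rest; it reads about 0.05 less than the lid's turn. 0.65 is half-way. From about 1.0 a lug rides over a spring plunger; at 1.15 the lid has clicked; stop at 1.45. The spring pushes back with 0.03 N m at 0 and 0.1 N m at 0.7.
- lid: Loose lid, 130 to 210 g, upright on the bench; origin at the centre of its underside. Spigot 62 mm across, 16 mm high, chamfered foot; two lugs to +y and -y, 8 mm wide, reaching 38.5 mm from the axis, 4 to 10 mm up; flange 86 mm across at 16 to 22 mm; black grip bar 14 mm thick (x), 58 mm long (y: its ends point to the lugs) at 22 to 56 mm. The same after a half turn.
- lid_grip (a point): Point on the lid's axis inside the grip bar, 45 mm above the lid's underside, 11 mm below the bar's top.
- dock_top (a point): Middle of the top edge of the dock's upright plate (5 mm thick along x, 40 mm long along y), 50 mm above the bench, on which the sensor sits at first. The dock is a grey plate 70 x 70 x 12 mm fixed to the bench.
- sensor: Loose sprung clip, 50 g, 74 mm high, 22 mm wide (y); black module beside it at +y. Origin between the jaw tips at their lower end. Jaws open along x. Starts upright on the dock's plate, whose edge is 16 mm above the jaw tips. Handles 37 mm over the outsides at the top; fully squeezed (about 10 N) they are parallel, 24 mm over all, jaws 16 mm open. The frame is the +x jaw's, tilting 0.2 rad then.
- sensor_pin (a point): Middle of the clip's pin, 34 mm above the jaw tips and 18 mm above the edge of the plate it sits on; the handles are gripped 20 to 40 mm above it.
- jaw (a joint): Opening of the sensor clip in rad: 0 when closed on a 5 mm plate, -0.16 closed on nothing, 0.42 fully squeezed.
- flux_tin: Bystander: white round tin, 67 mm in diameter, 36 mm high; origin at the centre of its underside.
- solder_reel: Bystander: small reel, 52 mm in diameter, 30 mm high; origin at the centre of its underside.
- red_pliers: Bystander: pliers lying flat, 61 x 174 x 14 mm; origin at the centre of the underside.
Not all that is in view belongs to the job. What is shaped like the sensor but red or yellow is not meant.

How it is judged:
By the outcome, as a careful person would: the job done as asked, in the order asked, and still so for the second after the job is handed in, while the arm keeps its last pose, push and grip.
It also fails if it takes over 56 s, if anything falls off the work surface, if the arm or the gripper's body presses on something with over 40 N, if the wrist force passes 120 N, or if a joint passes its speed limit or range.

## Robot

A 6-joint arm with a two-finger parallel gripper is mounted at the origin on a cart in front of the work surface, level with it; the furniture and walls round the work are solid. World frame = base frame: x ahead of the robot, y to its left, z up, the work surface at z = 0. Lengths are in m, angles in rad, forces in N, time in s.
With the tool pointing down it reaches from about 0.3 to 0.75 m from the base axis. Payload 8.5 kg.
Tool frame: the origin (TCP) lies between the finger pads; the fingertips stand 22 mm ahead of it and the grasp point (between the pads) lies 3 mm ahead of it; z points along the fingers, y is the line along which they close (so a half turn about z gives the same grasp; the last joint's range is limited). The gripper opens to 85 mm and grips with 20 to 120 N. Pads are 22 mm wide; open, the fingers measure 114 mm over their backs; the gripper's body (76 mm by 85 mm) begins 54 mm behind the grasp point. The pads swing forward as they close: fully open they stand 13 mm farther back than shut.
Start: joints at [-1.457, 0.381, 1.297, -0, 1.464, -0.215], TCP at [0.178, -0.521, 0.253] pointing down, gripper open.
Joint ranges: [-3.11, 3.11], [-0.89, 2.33], [0.22, 2.48], [-1.42, 4.56], [0.17, 2.85], [-2.88, 2.88]. Speed limits (rad/s): [2.39, 2.39, 3.14, 3.14, 3.14, 3.14].

## Interface

Orientations are given as a 3x3 rotation matrix whose columns are the frame's x, y, z axes.
In Python, from rig import env gives the robot as it stands. The module is installed in compiled form; this text tells all that it offers.
- The arm moves only by the tool carry_out, never from a script. Its argument "rows" is a list of rows, each an object with "delta_pos": the shift along the tool's x, y, z in units of 30 mm (1.0 is 30 mm), a list of three; "rot": the turn, a rotation vector about the tool's x, y, z in units of 6 degrees (1.0 is 6 degrees), a list of three. A call has 1 to 20 rows; each row is the pose to reach, as a shift and turn from the pose commanded when the call began, along the tool's axes at that moment; what a row does not reach only later rows make up. A row lasts 1/12 s, in which the tool goes at most 41.7 mm and 7.16 degrees, less where a joint would pass 70% of its speed; a pose out of reach is approached as far as the arm can. A call with a gripper value outside its range is refused whole. "hand" is the finger opening in mm, from 0 to 85.4, set as the call begins (left out, the last holds). The fingers move at their own pace and stop on an object; "force" is the grip in N (left out, the last holds). Time passes only in rows, so rows that repeat a pose let the fingers close. It gives the time, the measured TCP pose, the force, the opening and the grip force at its end, in the units of the state.
- env.get_obs(): the state, without advancing time (a new reading comes with each control period).
- env.grab_frame(name): name is "scene" or "side" or "wrist"; returns the picture (400x640x3 uint8, red, green, blue); there is no depth.
- env.camera_model(name): a dict with "vertical_fov" (degrees; the focal length in pixels is half the picture's height over the tangent of half this angle, whatever the lens; pixels are square), "cx", "cy" (the principal point, pixels), "k1" (the pictures are not rectified: a ray, as slopes to the right and down, at radius r is drawn at 1 + k1 r^2 times it, then the intrinsics apply), "position" and "rotation" of the camera in the world; the wrist camera has in their place "hand_eye" (4x4, takes a point from camera to tool coordinates, whose origin is the TCP and whose axes are the flange's). Camera axes: x right, y down, z forward; pixel columns grow to the right and rows downward; lengths in m; the calibration is good to about 2 mm. A picture is of the moment at which its call begins: read the wrist's pose just before it. camera_model takes no time and is no camera call.
- env.close_job(): hands the job in; it is judged then, once.
Trained networks look in the newest picture that a camera, given by its name, has taken for a name from the list of things; names that differ only in an ending like _2 or _b are one class to them, and where a whole thing is asked for, a point or a joint stands for the part that bears it (a point fixed in the world has none). Each returns a list of dicts, best first, with "p" (0 to 1); they miss things now and then, are a little off and sometimes report something else, mostly with a low value. They report only what shows in the picture. A call takes as long as a camera call. They do not tell look-alikes from the thing itself.
- env.spot_in(camera, query): "box" ([left, top, width, height] in pixels, round what is visible of it).
The state is a dict: "t": time; "qpos": joint angles; "joint_vel": joint speeds; "effort": joint torques, N m; "position": TCP position; "ee_rot": TCP orientation; "force": force on the tool from outside, world axes, zero at the start; "moment": the same for the moment, N m; "opening": finger opening in m; "finger_force": force on a finger pad.
Only numpy, scipy, OpenCV 4.12 (cv2) and the standard library are available. Lean on these libraries where they do the work, as an engineer would, in place of code of your own. Each camera call takes 0.05 s, during which the arm holds its last target. There are 200 camera calls.

## Working session

There is one attempt and no reset: what is moved stays moved. The work goes in short steps, Python scripts to look and compute and a tool call to move; the robot and the scene stay as the last step left them, time stands still between calls to the robot, and variables do not carry over. Pictures are saved under pics/ and viewed, at most 10 in all, crops included, and the job is handed in when it is done.

Besides the shell and the picture viewer there is one more tool, called as name([rows], argument=value, ...), one row to a line, values as JSON. carry_out: Moves the arm, as the interface text tells. Its arguments: {"type":"object","properties":{"rows":{"type":"array"},"hand":{"type":"number"},"force":{"type":"number"}},"required":["rows"]}

```bash
mkdir -p pics; cat > h.py <<'E'
import numpy as np, cv2
from rig import env
def grab(n,fn=None):
    im=env.grab_frame(n)
    if fn: cv2.imwrite('pics/'+fn,im[:,:,::-1])
    return im
def cam(n,obs=None):
    m=env.camera_model(n); f=200/np.tan(np.radians(m['vertical_fov']/2))
    if n=='wrist':
        o=obs or env.get_obs(); T=np.eye(4);T[:3,:3]=o['ee_rot'];T[:3,3]=o['position']; T=T@np.array(m['hand_eye'])
        R,p=T[:3,:3],T[:3,3]
    else: R,p=np.array(m['rotation']),np.array(m['position'])
    return f,m['cx'],m['cy'],m['k1'],R,p
def ray(c,u,v):
    f,cx,cy,k1,R,p=c; d=np.array([(u-cx)/f,(v-cy)/f]); s=d.copy()
    for _ in range(20): s=d/(1+k1*(s@s))
    return p,R@np.array([s[0],s[1],1])
def onz(c,u,v,z):
    p,d=ray(c,u,v); return p+d*(z-p[2])/d[2]
def proj(c,P):
    f,cx,cy,k1,R,p=c; q=R.T@(np.array(P)-p); s=q[:2]/q[2]; s=s*(1+k1*(s@s)); return np.array([cx+f*s[0],cy+f*s[1]])
E
python3 - <<'E'
from h import *
ims=[grab(n,n+'0.png') for n in('scene','side','wrist')]
o=env.get_obs(); print(o['position'],o['ee_rot'],o['opening'])
for n in('scene','side'):
    c=cam(n); print(n,c[5],c[4][:,2])
    for q in('tumbler','lid','sensor','dock_top','flux_tin','solder_reel','red_pliers'):
        r=env.spot_in(n,q)[:4]
        print(q,[(np.round(d['box']).astype(int).tolist(),round(d['p'],2)) for d in r])
m=cv2.vconcat([ims[0],ims[1]]); cv2.imwrite('pics/a.png',cv2.resize(m,(480,600))[:,:,::-1])
E
```

```text
[ 0.17756777 -0.52036269  0.2528839 ] [[ 9.46433342e-01  3.22899231e-01 -1.28731600e-04]
 [ 3.22899190e-01 -9.46432816e-01  1.01903193e-03]
 [ 2.07208818e-04 -1.00601313e-03 -9.99999473e-01]] 0.08578447594237278
scene [-0.1898249   1.08209369  0.77240423] [ 0.50020489 -0.72901388 -0.46726206]
tumbler [([315, 190, 56, 48], 0.97)]
lid []
sensor [([277, 228, 20, 30], 0.87), ([299, 271, 14, 30], 0.85), ([317, 251, 17, 27], 0.67), ([239, 261, 18, 20], 0.63)]
dock_top [([272, 248, 34, 27], 0.73)]
flux_tin [([218, 234, 19, 20], 0.79), ([319, 190, 50, 46], 0.62)]
solder_reel [([352, 241, 20, 22], 0.82)]
red_pliers [([298, 186, 18, 15], 0.65)]
side [0.15858533 0.64875832 0.74646954] [ 0.37015858 -0.6558861  -0.65787237]
tumbler [([298, 174, 70, 70], 0.8)]
lid [([365, 134, 28, 24], 0.97), ([274, 158, 19, 37], 0.34)]
sensor [([313, 294, 24, 28], 0.85), ([257, 242, 16, 24], 0.83), ([212, 325, 24, 25], 0.81), ([293, 332, 28, 34], 0.78)]
dock_top [([255, 288, 42, 33], 0.55)]
flux_tin [([174, 265, 31, 28], 0.87)]
solder_reel [([355, 260, 24, 28], 0.79)]
red_pliers [([272, 158, 21, 39], 0.75), ([355, 260, 28, 27], 0.63)]
```

```bash
python3 - <<'E'
import cv2
a=cv2.imread('pics/scene0.png')[165:315,200:400]; b=cv2.imread('pics/side0.png')[120:380,150:420]
cv2.imwrite('pics/b1.png',cv2.resize(a,(800,600),interpolation=cv2.INTER_CUBIC)); cv2.imwrite('pics/b2.png',cv2.resize(b,(622,600),interpolation=cv2.INTER_CUBIC))
E
```

```text
(no output)
```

View pics/b1.png

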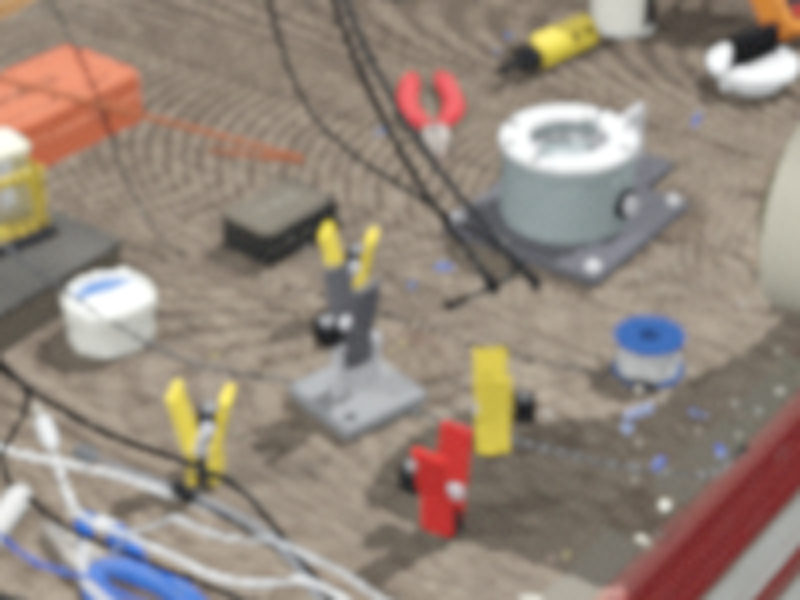

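View pics/b2.png

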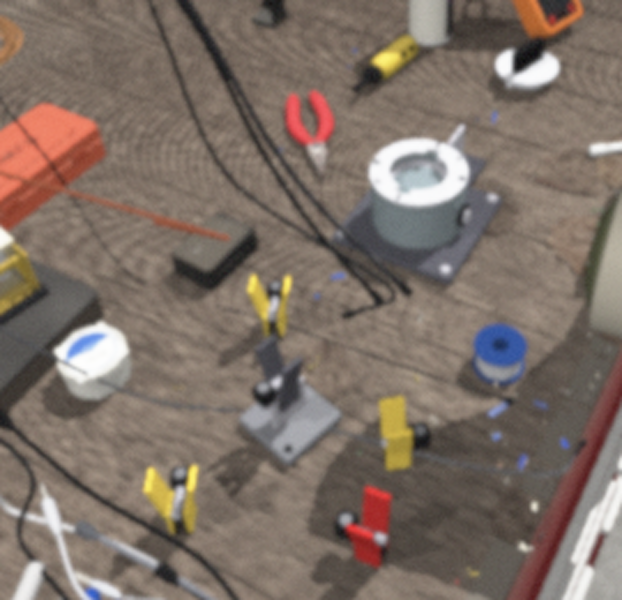

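```bash
python3 - <<'E'
from h import *
s,c=cam('side'),cam('scene'); r=lambda P:np.round(P,3)
for n,cc,u,v,z in[('dock',s,275.9,302.3,.012),('dock',c,289,264,.012),('mouth',s,331.9,194.7,.08),('mouth',c,342.5,199.2,.08),('lid',s,378.7,149.5,.02),('lid',c,200+752/4,165+73/4,.02),('fin',s,150+458/2.304,120+132/2.304,.06),('fin',c,200+630/4,165+115/4,.06),('pin',s,150+281/2.304,120+370/2.304,.068),('pin',c,200+350/4,165+290/4,.068)]: print(n,r(onz(cc,u,v,z)))
print(np.array(env.camera_model('wrist')['hand_eye']).round(3))
# footplate corners dock side
for u,v in[(242,420),(290,462),(340,413)]: print(r(onz(s,150+u/2.304,120+v/2.304,.012)))
for u,v in[(447,278),(497,195),(345,240)]: print('foot',r(onz(s,150+u/2.304,120+v/2.304,.01)))
E
```

```text
dock [0.497 0.26  0.012]
dock [0.494 0.265 0.012]
mouth [ 0.518 -0.038  0.08 ]
mouth [ 0.517 -0.038  0.08 ]
lid [ 0.521 -0.363  0.02 ]
lid [ 0.513 -0.344  0.02 ]
fin [ 0.522 -0.145  0.06 ]
fin [ 0.519 -0.133  0.06 ]
pin [0.508 0.25  0.068]
pin [0.527 0.229 0.068]
[[-0.    -0.962 -0.273  0.069]
 [ 1.    -0.     0.    -0.   ]
 [-0.    -0.273  0.962 -0.12 ]
 [ 0.     0.     0.     1.   ]]
[0.536 0.281 0.012]
[0.472 0.297 0.012]
[0.46  0.232 0.012]
foot [0.448 0.031 0.01 ]
foot [ 0.455 -0.116  0.01 ]
foot [0.575 0.032 0.01 ]
```

carry_out([
  {"delta_pos": [11.3,-2.1,0],"rot": [0,0,3.1]},
  {"delta_pos": [11.3,-2.1,0],"rot": [0,0,3.1]},
  {"delta_pos": [11.3,-2.1,0],"rot": [0,0,3.1]},
  {"delta_pos": [11.3,-2.1,0],"rot": [0,0,3.1]},
  {"delta_pos": [11.3,-2.1,0],"rot": [0,0,3.1]},
  {"delta_pos": [11.3,-2.1,0],"rot": [0,0,3.1]},
  {"delta_pos": [11.3,-2.1,0],"rot": [0,0,3.1]},
  {"delta_pos": [11.3,-2.1,0],"rot": [0,0,3.1]},
  {"delta_pos": [11.3,-2.1,0],"rot": [0,0,3.1]},
  {"delta_pos": [11.3,-2.1,0],"rot": [0,0,3.1]},
  {"delta_pos": [11.3,-2.1,0],"rot": [0,0,3.1]},
  {"delta_pos": [11.3,-2.1,0],"rot": [0,0,3.1]},
])

```text
t: 1.85
position: [0.4775, -0.3519, 0.2533]
ee_rot: [[1.0, 0.004, -0.0], [0.004, -1.0, -0.0], [-0.0, 0.0, -1.0]]
force: [-0.5, -0.6, 0.0]
opening: 0.0854
finger_force: 0.0
```

```bash
cat > lk.py <<'E'
import sys,json
from h import *
fn=sys.argv[1]; o=env.get_obs(); grab('wrist',fn+'.png'); 
json.dump({k:np.array(o[k]).tolist() for k in('position','ee_rot')},open(fn+'.json','w'))
for q in sys.argv[2:]: print(q,[(np.round(d['box']).astype(int).tolist(),round(d['p'],2)) for d in env.spot_in('wrist',q)[:3]])
E
python3 lk.py lid lid
```

```text
lid [([291, 74, 88, 86], 0.57)]
```

carry_out([
  {"delta_pos": [0,-10.3,0],"rot": [0,0,0]},
  {"delta_pos": [0,-10.3,0],"rot": [0,0,0]},
  {"delta_pos": [0,-10.3,0],"rot": [0,0,0]},
  {"delta_pos": [0,-10.3,0],"rot": [0,0,0]},
  {"delta_pos": [0,-10.3,0],"rot": [0,0,0]},
  {"delta_pos": [0,-10.3,0],"rot": [0,0,0]},
  {"delta_pos": [0,-10.3,0],"rot": [0,0,0]},
  {"delta_pos": [0,-10.3,0],"rot": [0,0,0]},
  {"delta_pos": [0,-10.3,0],"rot": [0,0,0]},
  {"delta_pos": [0,-10.3,0],"rot": [0,0,0]},
  {"delta_pos": [0,-10.3,0],"rot": [0,0,0]},
])

```text
t: 2.87
position: [0.4768, -0.0437, 0.2534]
ee_rot: [[1.0, 0.003, 0.0], [0.003, -1.0, -0.0], [0.0, 0.0, -1.0]]
force: [-0.8, 0.2, 1.0]
opening: 0.0851
finger_force: 0.0
```

```bash
python3 lk.py tum tumbler
```

```text
tumbler [([237, 40, 219, 150], 0.97)]
```

carry_out([
  {"delta_pos": [0,-10.7,-0.5],"rot": [0,0,0]},
  {"delta_pos": [0,-10.7,-0.5],"rot": [0,0,0]},
  {"delta_pos": [0,-10.7,-0.5],"rot": [0,0,0]},
  {"delta_pos": [0,-10.7,-0.5],"rot": [0,0,0]},
  {"delta_pos": [0,-10.7,-0.5],"rot": [0,0,0]},
  {"delta_pos": [0,-10.7,-0.5],"rot": [0,0,0]},
  {"delta_pos": [0,-10.7,-0.5],"rot": [0,0,0]},
  {"delta_pos": [0,-10.7,-0.5],"rot": [0,0,0]},
  {"delta_pos": [0,-10.7,-0.5],"rot": [0,0,0]},
  {"delta_pos": [0,-10.7,-0.5],"rot": [0,0,0]},
  {"delta_pos": [0,-10.7,-0.5],"rot": [0,0,0]},
])

```text
t: 3.88
position: [0.476, 0.2774, 0.268]
ee_rot: [[1.0, 0.003, -0.001], [0.003, -1.0, -0.001], [-0.001, 0.001, -1.0]]
force: [-0.7, 0.3, -0.2]
opening: 0.0856
finger_force: 0.0
```

```bash
python3 lk.py dock sensor; python3 -c "
import cv2
cv2.imwrite('pics/c.png',cv2.vconcat([cv2.resize(cv2.imread('pics/%s.png'%n)[:, :],(480,300)) for n in('lid','tum')]))"
```

```text
sensor [([176, 93, 66, 49], 0.91), ([310, 127, 57, 50], 0.83), ([332, 221, 46, 55], 0.83)]
```

View pics/dock.png

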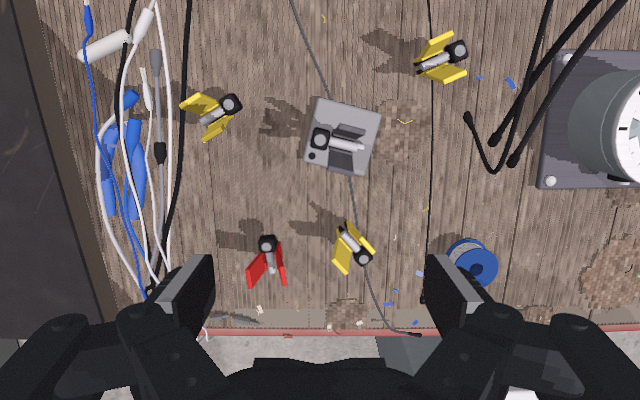

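View pics/c.png

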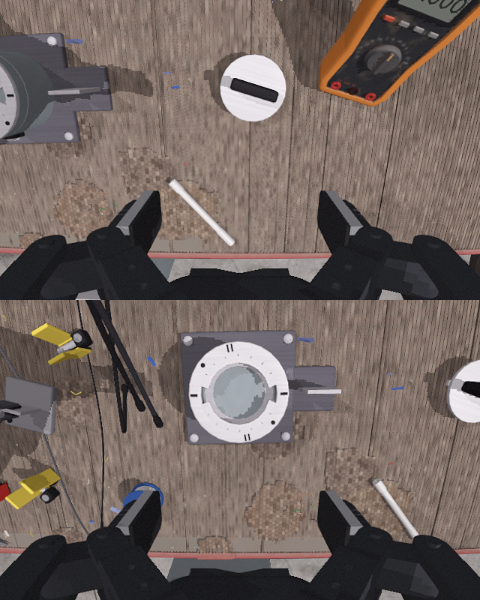

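```bash
python3 - <<'E'
import cv2
A=lambda n,y0,y1,x0,x1,s:cv2.resize(cv2.imread(f'pics/{n}.png')[y0:y1,x0:x1],None,fx=s,fy=s,interpolation=cv2.INTER_CUBIC)
a=A('dock',90,190,290,390,4);b=A('lid',65,165,285,385,4);c=A('tum',35,185,240,340,4);c=A('tum',35,200,240,460,3.2)[:, :]
top=cv2.hconcat([a,b]); top=cv2.resize(top,(600,300)); c=cv2.resize(c,None,fx=300/c.shape[0],fy=300/c.shape[0]); print(c.shape)
c=cv2.copyMakeBorder(c,0,0,0,600-c.shape[1],cv2.BORDER_CONSTANT)
cv2.imwrite('pics/d.png',cv2.vconcat([top,c]))
E
```

```text
(300, 400, 3)
```

View pics/d.png

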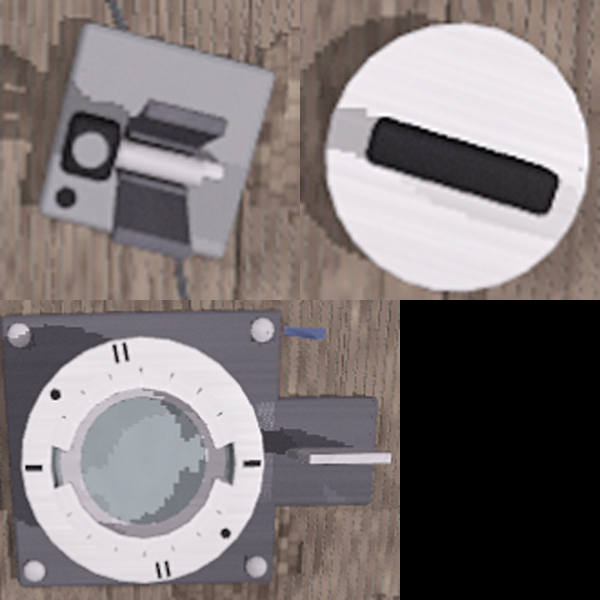

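```bash
cat > m.py <<'E'
from h import *
import json
D=lambda u,v:(290+u/3,90+v/3); L=lambda u,v:(285+(u-300)/3,65+v/3); T=lambda u,v:(240+u/1.818,35+(v-300)/1.818)
g=lambda n,f,z,*ps:[onz(cam('wrist',json.load(open(n+'.json'))),*f(*p),z)[:2].round(4) for p in ps]
ang=lambda a,b:np.degrees(np.arctan2(*(b-a)[::-1])).round(1)
if __name__=='__main__':
    b=g('dock',D,.012,(90,25),(273,72),(222,255),(42,215));print('dock c',np.mean(b,0),[ang(b[i],b[(i+1)%4]) for i in range(4)])
    h=g('dock',D,.108,(150,102),(227,122),(190,255),(112,238));print('handles',h,np.mean(h,0),ang(h[1],h[0]),ang(h[2],h[3]))
    p=g('dock',D,.068,(118,152),(210,172));print('pin',p,ang(p[1],p[0]))
    t=g('tum',T,.08,(143.5,459.5),(34,468),(252,463),(55,394),(225,533));print('mouth',t,(t[1]+t[2])/2,(t[3]+t[4])/2,ang(t[2],t[1]),ang(t[4],t[3])+40)
    f=g('tum',T,.06,(308,458),(390,457));print('fin',f,np.mean(f,0),ang(f[1],f[0]))
    l=g('lid',L,.022,(457.5,157));print('lid',l); e=g('lid',L,.056,(372,139),(555,193));print(e,np.mean(e,0),ang(e[1],e[0]))
E
python3 m.py
```

```text
dock c [0.50245  0.253025] [np.float64(-103.7), np.float64(166.7), np.float64(77.5), np.float64(-14.5)]
handles [array([0.524 , 0.2613]), array([0.519 , 0.2412]), array([0.4835, 0.2498]), array([0.4881, 0.2709])] [0.50365 0.2558 ] 76.0 77.7
pin [array([0.5063, 0.2683]), array([0.5004, 0.2405])] 78.0
mouth [array([ 0.525 , -0.0434]), array([0.5212, 0.0059]), array([ 0.5236, -0.0921]), array([ 0.5532, -0.0046]), array([ 0.4917, -0.0811])] [ 0.5224 -0.0431] [ 0.52245 -0.04285] 91.4 91.2
fin [array([ 0.5247, -0.1223]), array([ 0.5255, -0.162 ])] [ 0.5251  -0.14215] 91.2
lid [array([ 0.5267, -0.3695])]
[array([ 0.5336, -0.3428]), array([ 0.5183, -0.3967])] [ 0.52595 -0.36975] 74.2
```

```bash
python3 - <<'E'
from h import *
o=env.get_obs();print(o['qpos'].round(3),o['position'].round(4),o['ee_rot'].round(4).tolist(),o['t'])
E
```

```text
[ 0.312  0.372  1.267 -0.     1.503  1.881] [0.476  0.2771 0.2683] [[1.0, 0.0019, -0.0002], [0.0019, -1.0, -0.0003], [-0.0002, 0.0003, -1.0]] 3.9833
```

carry_out([
  {"delta_pos": [0.92,0.73,3.0],"rot": [0,0,-12.83]},
  {"delta_pos": [0.92,0.73,3.0],"rot": [0,0,-12.83]},
  {"delta_pos": [0.92,0.73,3.0],"rot": [0,0,-12.83]},
  {"delta_pos": [0.92,0.73,3.0],"rot": [0,0,-12.83]},
  {"delta_pos": [0.92,0.73,3.0],"rot": [0,0,-12.83]},
  {"delta_pos": [0.92,0.73,3.0],"rot": [0,0,-12.83]},
  {"delta_pos": [0.92,0.73,3.0],"rot": [0,0,-12.83]},
  {"delta_pos": [0.92,0.73,3.0],"rot": [0,0,-12.83]},
  {"delta_pos": [0.92,0.73,3.0],"rot": [0,0,-12.83]},
  {"delta_pos": [0.92,0.73,3.0],"rot": [0,0,-12.83]},
  {"delta_pos": [0.92,0.73,3.0],"rot": [0,0,-12.83]},
  {"delta_pos": [0.92,0.73,3.0],"rot": [0,0,-12.83]},
  {"delta_pos": [0.92,0.73,3.0],"rot": [0,0,-12.83]},
], hand=60, force=30)

```text
t: 5.07
position: [0.5034, 0.2558, 0.1785]
ee_rot: [[0.226, 0.974, 0.0], [0.974, -0.226, 0.0], [0.0, 0.0, -1.0]]
force: [0.8, 0.1, 0.5]
opening: 0.0599
finger_force: 0.0
```

```bash
python3 lk.py dock2; python3 - <<'E'
from h import *
import json
c=cam('wrist',json.load(open('dock2.json')))
im=cv2.imread('pics/dock2.png')
print(json.load(open('dock2.json'))['position'],proj(c,[.5035,.255,.108]),proj(c,[.5035,.255,.068]))
y=np.array([np.cos(np.radians(77)),np.sin(np.radians(77))]);x=np.array([y[1],-y[0]])
for s in(1,-1):
  for t in(1,-1):
    p=proj(c,[*(np.array([.5035,.255])+s*.0185*x+t*.011*y),.108]); cv2.circle(im,tuple(int(round(a)) for a in p),2,(0,255,0),-1)
p=proj(c,[.5035,.255,.108]); a,b=int(p[1]),int(p[0]); y0=max(0,a-110);x0=max(0,b-160)
cv2.imwrite('pics/e.png',cv2.resize(im[y0:y0+220,x0:x0+320],None,fx=2,fy=2))
E
```

```text
[0.503436217499952, 0.2558041738186791, 0.1784867698855472] [320.50647132 223.93630026] [320.16332646 203.52387674]
```

View pics/e.png

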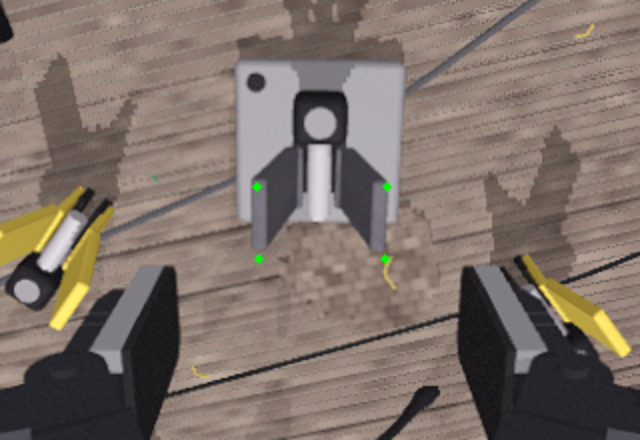

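carry_out([
  {"delta_pos": [0.08,-0.03,1.0],"rot": [0,0,0]},
  {"delta_pos": [0.08,-0.03,2.0],"rot": [0,0,0]},
  {"delta_pos": [0.08,-0.03,2.65],"rot": [0,0,0]},
  {"delta_pos": [0.08,-0.03,2.65],"rot": [0,0,0]},
  {"delta_pos": [0.08,-0.03,2.65],"rot": [0,0,0]},
])

```text
t: 5.53
position: [0.5029, 0.259, 0.0988]
ee_rot: [[0.223, 0.975, -0.001], [0.975, -0.223, -0.0], [-0.001, -0.001, -1.0]]
force: [0.7, 0.1, 0.8]
opening: 0.0602
finger_force: 0.0
```

carry_out([
  {"delta_pos": [0,0,0],"rot": [0,0,0]},
  {"delta_pos": [0,0,0],"rot": [0,0,0]},
  {"delta_pos": [0,0,0],"rot": [0,0,0]},
  {"delta_pos": [0,0,0],"rot": [0,0,0]},
  {"delta_pos": [0,0,0],"rot": [0,0,0]},
  {"delta_pos": [0,0,0],"rot": [0,0,0]},
  {"delta_pos": [0,0,0],"rot": [0,0,0]},
  {"delta_pos": [0,0,0],"rot": [0,0,0]},
], hand=20, force=30)

```text
t: 6.2
position: [0.5028, 0.2593, 0.0989]
ee_rot: [[0.221, 0.975, 0.0], [0.975, -0.221, 0.0], [0.0, 0.0, -1.0]]
force: [0.2, -0.3, -0.6]
opening: 0.0234
finger_force: 33.4
```

carry_out([
  {"delta_pos": [0,0,-0.5],"rot": [0,0,0]},
  {"delta_pos": [0,0,-1.3],"rot": [0,0,0]},
  {"delta_pos": [0,0,-2.5],"rot": [0,0,0]},
  {"delta_pos": [0,0,-3.7],"rot": [0,0,0]},
  {"delta_pos": [-0.8,0.2,-4],"rot": [0,0,-0.2]},
  {"delta_pos": [-1.9,0.5,-4],"rot": [0,0,-0.5]},
  {"delta_pos": [-3.1,0.8,-4],"rot": [0,0,-0.8]},
  {"delta_pos": [-4.3,1.2,-4],"rot": [0,0,-1.1]},
  {"delta_pos": [-5.5,1.5,-4],"rot": [0,0,-1.4]},
  {"delta_pos": [-6.7,1.9,-4],"rot": [0,0,-1.7]},
  {"delta_pos": [-7.9,2.2,-4],"rot": [0,0,-2]},
  {"delta_pos": [-9.1,2.6,-4],"rot": [0,0,-2.33]},
  {"delta_pos": [-10.3,2.9,-4],"rot": [0,0,-2.33]},
  {"delta_pos": [-11.5,3.3,-4],"rot": [0,0,-2.33]},
  {"delta_pos": [-12.4,3.55,-4],"rot": [0,0,-2.33]},
  {"delta_pos": [-12.87,3.67,-4],"rot": [0,0,-2.33]},
  {"delta_pos": [-12.87,3.67,-4],"rot": [0,0,-2.33]},
  {"delta_pos": [-12.87,3.67,-4],"rot": [0,0,-2.33]},
])

```text
t: 7.7
position: [0.5246, -0.1413, 0.2186]
ee_rot: [[-0.02, 1.0, -0.0], [1.0, 0.02, 0.001], [0.001, -0.0, -1.0]]
force: [-0.9, 0.8, -1.6]
opening: 0.0231
finger_force: 33.4
```

```bash
python3 lk.py fin; python3 - <<'E'
from h import *
import json
o=env.get_obs();print(o['position'].round(4),o['ee_rot'].round(4)[:,0],o['opening'])
c=cam('wrist',json.load(open('fin.json')))
im=cv2.imread('pics/fin.png')
y=np.array([np.cos(np.radians(91.2)),np.sin(np.radians(91.2))]);x=np.array([y[1],-y[0]])
for s in(1,-1):
  for t in(1,-1):
    p=proj(c,[*(np.array([.5251,-.142])+s*.0025*x+t*.02*y),.06]); print(p); cv2.circle(im,tuple(int(round(a)) for a in p),1,(0,255,0),-1)
cv2.imwrite('pics/f.png',cv2.resize(im[40:340,160:480],(640,600)))
E
```

```text
[ 0.5246 -0.1405  0.2188] [-2.130e-02  9.998e-01  7.000e-04] 0.022767609405083707
[323.37262576 161.9736726 ]
[323.26773311 209.84746376]
[317.08659495 161.9822396 ]
[317.21384743 209.85654976]
```

View pics/f.png

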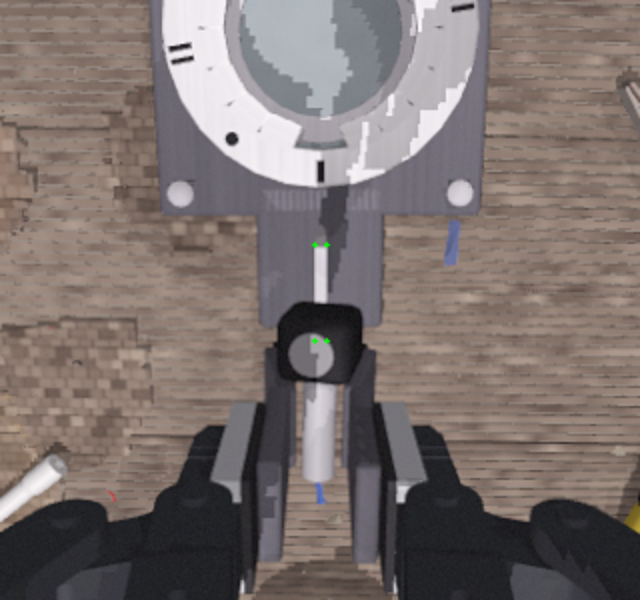

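carry_out([
  {"delta_pos": [0,0,1],"rot": [0,0,0]},
  {"delta_pos": [0,0,2],"rot": [0,0,0]},
  {"delta_pos": [0,0,2.7],"rot": [0,0,0]},
  {"delta_pos": [0,0,3.2],"rot": [0,0,0]},
  {"delta_pos": [0,0,3.5],"rot": [0,0,0]},
  {"delta_pos": [0,0,3.67],"rot": [0,0,0]},
  {"delta_pos": [0,0,3.67],"rot": [0,0,0]},
  {"delta_pos": [0,0,3.67],"rot": [0,0,0]},
])

```text
t: 8.42
position: [0.5252, -0.1412, 0.1095]
ee_rot: [[-0.022, 1.0, 0.001], [1.0, 0.022, -0.0], [-0.001, 0.001, -1.0]]
force: [-0.7, 0.1, -0.4]
opening: 0.0229
finger_force: 33.4
```

carry_out([
  {"delta_pos": [0,0,0],"rot": [0,0,0]},
  {"delta_pos": [0,0,0],"rot": [0,0,0]},
  {"delta_pos": [0,0,0],"rot": [0,0,0]},
  {"delta_pos": [0,0,0],"rot": [0,0,0]},
], hand=40)

```text
t: 8.75
position: [0.5251, -0.1417, 0.1093]
ee_rot: [[-0.021, 1.0, 0.001], [1.0, 0.021, -0.001], [-0.001, 0.001, -1.0]]
force: [0.9, 0.4, 2.0]
opening: 0.0398
finger_force: 0.9
```

carry_out([
  {"delta_pos": [0,0,0],"rot": [0,0,0]},
  {"delta_pos": [0,0,0],"rot": [0,0,0]},
  {"delta_pos": [0,0,0],"rot": [0,0,0]},
  {"delta_pos": [0,0,-0.7],"rot": [0,0,0]},
  {"delta_pos": [0,0,-1.8],"rot": [0,0,0]},
  {"delta_pos": [0,0,-3],"rot": [0,0,0]},
  {"delta_pos": [0,0,-3.5],"rot": [0,0,0]},
  {"delta_pos": [0,0,-3.5],"rot": [0,0,0]},
], hand=62)

```text
t: 9.42
position: [0.5259, -0.1421, 0.2176]
ee_rot: [[-0.021, 1.0, 0.007], [1.0, 0.021, -0.003], [-0.004, 0.006, -1.0]]
force: [-0.2, -0.4, -0.4]
opening: 0.0618
finger_force: 0.0
```

```bash
python3 lk.py fin2; python3 - <<'E'
from h import *
import json
o=env.get_obs();print(o['position'].round(4),o['ee_rot'].round(4)[:,0],o['opening'])
a=cv2.imread('pics/fin2.png')[60:360,160:480]; g=grab('side','s2.png')[:,:,::-1]
b=cv2.resize(g[140:260,285:405],(300,300),interpolation=cv2.INTER_CUBIC)
cv2.imwrite('pics/g.png',cv2.hconcat([a,b]))
E
```

```text
[ 0.5251 -0.1418  0.2151] [-0.0209  0.9998 -0.0017] 0.0618349307228372
```

View pics/g.png

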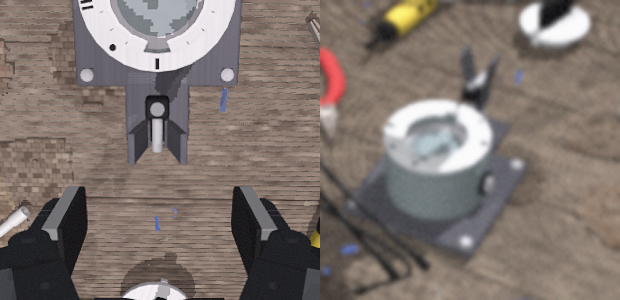

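carry_out([
  {"delta_pos": [-1,-0.02,0],"rot": [0,0,0.5]},
  {"delta_pos": [-2.2,-0.05,0],"rot": [0,0,1]},
  {"delta_pos": [-3.5,-0.07,0],"rot": [0,0,1.5]},
  {"delta_pos": [-4.8,-0.09,0.3],"rot": [0,0,2.2]},
  {"delta_pos": [-6.1,-0.12,0.6],"rot": [0,0,2.83]},
  {"delta_pos": [-7.2,-0.14,1],"rot": [0,0,2.83]},
  {"delta_pos": [-7.59,-0.14,1],"rot": [0,0,2.83]},
  {"delta_pos": [-7.59,-0.14,1],"rot": [0,0,2.83]},
  {"delta_pos": [-7.59,-0.14,1],"rot": [0,0,2.83]},
])

```text
t: 10.27
position: [0.525, -0.3688, 0.1824]
ee_rot: [[0.272, 0.962, -0.002], [0.962, -0.272, 0.002], [0.002, -0.002, -1.0]]
force: [0.5, 0.4, 0.9]
opening: 0.0619
finger_force: 0.0
```

```bash
python3 lk.py lid2; python3 - <<'E'
from h import *
import json
o=env.get_obs();print(o['position'].round(4),o['ee_rot'].round(4)[:,0],o['opening'])
c=cam('wrist',json.load(open('lid2.json')))
im=cv2.imread('pics/lid2.png'); print(proj(c,[.526,-.3697,.056]))
m=(im.max(2)<60).astype(np.uint8); m[:, :220]=0;m[:,420:]=0; m[300:]=0
n,l,st,ce=cv2.connectedComponentsWithStats(m)
for i in np.argsort(-st[1:,4])[:3]+1:
    r=cv2.minAreaRect(np.argwhere(l==i)[:,::-1].astype(np.float32)); print(st[i],r, onz(c,*r[0],.05))
    bx=cv2.boxPoints(r); print([onz(c,*p,.056).round(4)[:2].tolist() for p in bx])
E
```

```text
[ 0.5254 -0.3681  0.1832] [0.2713 0.9625 0.0011] 0.06261255500437599
[321.75271543 197.07530385]
[ 312  151   19   81 1397] ((321.050537109375, 191.02145385742188), (17.567768096923828, 80.22819519042969), 1.1691393852233887) [ 0.52633643 -0.36674352  0.05      ]
[[0.5115, -0.3928], [0.5293, -0.3357], [0.541, -0.3393], [0.524, -0.3966]]
[ 391  247   29   53 1069] ((405.0, 273.0), (52.0, 28.0), 90.0) [ 0.57216328 -0.44956711  0.05      ]
[[0.5657, -0.4217], [0.5862, -0.4276], [0.5776, -0.4718], [0.5561, -0.4655]]
[ 220  247   27   53 1029] ((233.0, 273.0), (52.0, 26.0), 90.0) [ 0.44092443 -0.41243019  0.05      ]
[[0.4412, -0.3865], [0.4603, -0.3919], [0.4455, -0.4342], [0.4254, -0.4287]]
```

carry_out([
  {"delta_pos": [0,0.03,1],"rot": [0,0,0]},
  {"delta_pos": [0,0.03,2.2],"rot": [0,0,0]},
  {"delta_pos": [0,0.03,3.3],"rot": [0,0,0]},
  {"delta_pos": [0,0.03,4.1],"rot": [0,0,0]},
  {"delta_pos": [0,0.03,4.47],"rot": [0,0,0]},
  {"delta_pos": [0,0.03,4.47],"rot": [0,0,0]},
  {"delta_pos": [0,0.03,4.47],"rot": [0,0,0]},
])

```text
t: 10.9
position: [0.5269, -0.369, 0.0508]
ee_rot: [[0.271, 0.963, 0.001], [0.963, -0.271, -0.001], [-0.001, 0.001, -1.0]]
force: [0.6, -0.4, -0.0]
opening: 0.0617
finger_force: 0.0
```

carry_out([
  {"delta_pos": [0,0,0],"rot": [0,0,0]},
  {"delta_pos": [0,0,0],"rot": [0,0,0]},
  {"delta_pos": [0,0,0],"rot": [0,0,0]},
  {"delta_pos": [0,0,0],"rot": [0,0,0]},
  {"delta_pos": [0,0,0],"rot": [0,0,0]},
  {"delta_pos": [0,0,0],"rot": [0,0,0]},
  {"delta_pos": [0,0,0],"rot": [0,0,0]},
  {"delta_pos": [0,0,0],"rot": [0,0,0]},
], hand=5, force=80)

```text
t: 11.57
position: [0.5265, -0.3699, 0.0507]
ee_rot: [[0.272, 0.962, 0.001], [0.962, -0.272, -0.001], [-0.001, 0.002, -1.0]]
force: [-1.7, 1.5, 6.0]
opening: 0.0124
finger_force: 78.9
```

carry_out([
  {"delta_pos": [0,0,-0.4],"rot": [0,0,0]},
  {"delta_pos": [0,0,-1.2],"rot": [0,0,0]},
  {"delta_pos": [0,0,-2.4],"rot": [0,0,0]},
  {"delta_pos": [0,0,-3.6],"rot": [0,0,0]},
  {"delta_pos": [0,0,-4.8],"rot": [0,0,0]},
  {"delta_pos": [0.3,-0.1,-5.3],"rot": [0,0,-0.2]},
  {"delta_pos": [1.2,-0.35,-5.3],"rot": [0,0,-0.5]},
  {"delta_pos": [2.4,-0.7,-5.3],"rot": [0,0,-1]},
  {"delta_pos": [3.6,-1.05,-5.3],"rot": [0,0,-1.5]},
  {"delta_pos": [4.8,-1.4,-5.3],"rot": [0,0,-2]},
  {"delta_pos": [6.0,-1.75,-5.3],"rot": [0,0,-2.4]},
  {"delta_pos": [7.2,-2.1,-5.3],"rot": [0,0,-2.83]},
  {"delta_pos": [8.4,-2.47,-5.3],"rot": [0,0,-2.83]},
  {"delta_pos": [9.5,-2.8,-5.3],"rot": [0,0,-2.83]},
  {"delta_pos": [10.2,-3.02,-5.3],"rot": [0,0,-2.83]},
  {"delta_pos": [10.45,-3.09,-5.3],"rot": [0,0,-2.83]},
  {"delta_pos": [10.45,-3.09,-5.3],"rot": [0,0,-2.83]},
  {"delta_pos": [10.45,-3.09,-5.3],"rot": [0,0,-2.83]},
  {"delta_pos": [10.45,-3.09,-5.3],"rot": [0,0,-2.83]},
])

```text
t: 13.15
position: [0.5224, -0.0439, 0.2087]
ee_rot: [[-0.02, 1.0, 0.0], [1.0, 0.02, -0.0], [-0.0, 0.0, -1.0]]
force: [-0.2, 0.3, -1.9]
opening: 0.0126
finger_force: 78.1
```

```bash
python3 lk.py lid3; python3 - <<'E'
from h import *
import json
o=env.get_obs();print(o['position'].round(4),o['ee_rot'].round(4)[:,0],o['opening'],o['force'])
# collar outer circle from the first tumbler picture
c=cam('wrist',json.load(open('tum.json'))); im=cv2.imread('pics/tum.png')
for th in (150,170,190):
    m=(im.min(2)>th).astype(np.uint8); m[:, :230]=0;m[:,395:]=0;m[:30]=0;m[200:]=0
    m=cv2.morphologyEx(m,cv2.MORPH_OPEN,np.ones((3,3),np.uint8))
    k=max(cv2.findContours(m,0,2)[0],key=cv2.contourArea); k=cv2.convexHull(k)
    P=np.array([onz(c,*p[0],.08)[:2] for p in k]); A=np.c_[2*P,np.ones(len(P))]; s=np.linalg.lstsq(A,(P**2).sum(1),rcond=None)[0]
    print(th,s[:2].round(4),np.sqrt(s[2]+s[:2]@s[:2]).round(4))
im=cv2.imread('pics/lid3.png');cv2.imwrite('pics/i.png',im)
E
```

```text
[ 0.5224 -0.044   0.2086] [-1.930e-02  9.998e-01 -2.000e-04] 0.012429050961570763 [ 0.03062322 -0.41074494 -1.18321385]
150 [ 0.5234 -0.0425] 0.0544
170 [ 0.5235 -0.0426] 0.0542
190 [ 0.5236 -0.0426] 0.054
```

View pics/i.png

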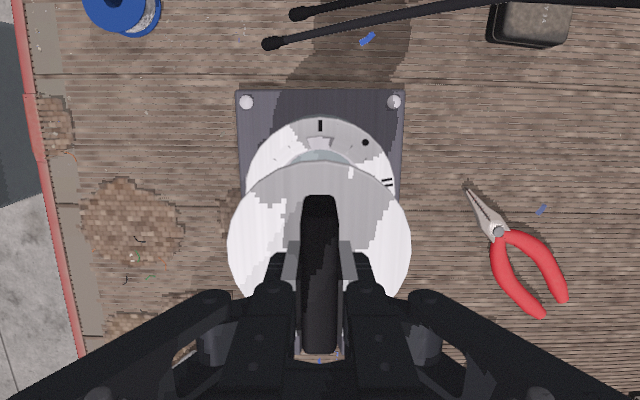

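```bash
cat > fit.py <<'E'
from h import *
import json
from scipy.optimize import least_squares
c=cam('wrist',json.load(open('lid3.json'))); o=json.load(open('lid3.json')); p0=np.array(o['position']);R=np.array(o['ee_rot'])
im=cv2.imread('pics/lid3.png'); g=cv2.GaussianBlur(im,(3,3),0).astype(float)
w=(g.min(2)>105)
def edges(rows,l,r):
    P=[]
    for v in rows:
        x=np.where(w[v,l:r])[0]+l
        if len(x): P+= [(x[0]-.5,v),(x[-1]+.5,v)]
    return P
fl=edges(range(205,262,3),215,425); co=edges(range(124,152,3),240,402)
gr=im[:,:,1].astype(float)
for u in range(285,355,5):
    d=np.abs(np.diff(gr[152:178,u])); 
    if d.max()>15: fl.append((u,152+d.argmax()+.5))
print(fl[::4],co[::3])
def circ(P,z,r):
    Q=np.array([onz(c,*p,z)[:2] for p in P]); f=lambda s:np.hypot(*(Q-s[:2]).T)-(r if r else s[2])
    s=least_squares(f,[*Q.mean(0)]+([] if r else [.05]),loss='soft_l1',f_scale=.0007); return s.x.round(4),np.abs(f(s.x)).round(4).max()
for r in(.043,None): 
    s,e=circ(fl,p0[2]-.0507+.022,r); print('lid',s,e,'tool',(R.T@np.r_[s[:2]-p0[:2],0]).round(4))
for r in(.0542,None): 
    s,e=circ(co,.08,r); print('collar',s,e)
print('bar',onz(c,320.5,126,.08))
E
python3 fit.py
```

```text
[(np.float64(236.5), 205), (np.float64(214.5), 211), (np.float64(220.5), 217), (np.float64(214.5), 223), (np.float64(214.5), 229), (np.float64(214.5), 235), (np.float64(214.5), 241), (np.float64(214.5), 247), (np.float64(214.5), 253), (np.float64(226.5), 259), (295, np.float64(163.5)), (315, np.float64(161.5)), (335, np.float64(162.5))] [(np.float64(239.5), 124), (np.float64(400.5), 127), (np.float64(239.5), 133), (np.float64(400.5), 136), (np.float64(239.5), 142), (np.float64(399.5), 145), (np.float64(239.5), 151)]
lid [ 0.5215 -0.043 ] 0.0091 tool [ 0.001  -0.0009 -0.    ]
lid [ 0.5217 -0.0495  0.0491] 0.0064 tool [-0.0055 -0.0008  0.    ]
collar [ 0.5217 -0.002 ] 0.0033
collar [ 0.5217 -0.0038  0.0565] 0.0007
bar [0.52201062 0.00584597 0.08      ]
```

```bash
sed -i 's/min(2)>105/min(2)>150/' fit.py; python3 fit.py
```

```text
[(np.float64(237.5), 205), (np.float64(234.5), 211), (np.float64(231.5), 217), (np.float64(229.5), 223), (np.float64(228.5), 229), (np.float64(227.5), 235), (np.float64(225.5), 241), (np.float64(226.5), 247), (np.float64(226.5), 253), (np.float64(227.5), 259), (295, np.float64(163.5)), (315, np.float64(161.5)), (335, np.float64(162.5))] [(np.float64(287.5), 124), (np.float64(357.5), 127), (np.float64(272.5), 133), (np.float64(369.5), 136), (np.float64(263.5), 142), (np.float64(378.5), 145), (np.float64(256.5), 151)]
lid [ 0.5216 -0.0437] 0.0039 tool [ 0.0003 -0.0008 -0.    ]
lid [ 0.5216 -0.0428  0.0423] 0.0036 tool [ 0.0012 -0.0008 -0.    ]
collar [ 0.5223 -0.0424] 0.0005
collar [ 0.5223 -0.0425  0.0543] 0.0004
bar [0.52201062 0.00584597 0.08      ]
```

carry_out([
  {"delta_pos": [0.03,0.02,0.6],"rot": [0,0,0]},
  {"delta_pos": [0.03,0.02,1.5],"rot": [0,0,0]},
  {"delta_pos": [0.03,0.02,2.2],"rot": [0,0,0]},
  {"delta_pos": [0.03,0.02,2.5],"rot": [0,0,0]},
  {"delta_pos": [0.03,0.02,2.65],"rot": [0,0,0]},
  {"delta_pos": [0.03,0.02,2.75],"rot": [0,0,0]},
  {"delta_pos": [0.03,0.02,2.82],"rot": [0,0,0]},
  {"delta_pos": [0.03,0.02,2.82],"rot": [0,0,0]},
])

```text
t: 13.87
position: [0.5232, -0.042, 0.1246]
ee_rot: [[-0.021, 1.0, 0.001], [1.0, 0.021, -0.0], [-0.0, 0.001, -1.0]]
force: [-0.5, 1.0, -1.3]
opening: 0.0125
finger_force: 78.2
```

carry_out([
  {"delta_pos": [0,0,0.08],"rot": [0,0,0]},
  {"delta_pos": [0,0,0.16],"rot": [0,0,0]},
  {"delta_pos": [0,0,0.23],"rot": [0,0,0]},
  {"delta_pos": [0,0,0.28],"rot": [0,0,0]},
  {"delta_pos": [0,0,0.31],"rot": [0,0,0]},
  {"delta_pos": [0,0,0.33],"rot": [0,0,0]},
  {"delta_pos": [0,0,0.34],"rot": [0,0,0]},
  {"delta_pos": [0,0,0.34],"rot": [0,0,0]},
])

```text
t: 14.53
position: [0.5227, -0.0417, 0.1147]
ee_rot: [[-0.021, 1.0, 0.0], [1.0, 0.021, -0.0], [-0.0, 0.0, -1.0]]
force: [-4.2, 0.9, 7.3]
opening: 0.0126
finger_force: 79.5
```

carry_out([
  {"delta_pos": [0,-0.02,0.01],"rot": [0,0,0]},
  {"delta_pos": [0,-0.02,0.02],"rot": [0,0,0]},
  {"delta_pos": [0,-0.02,0.02],"rot": [0,0,0]},
  {"delta_pos": [0,-0.02,0.02],"rot": [0,0,0]},
])

```text
t: 14.87
position: [0.5227, -0.0417, 0.1147]
ee_rot: [[-0.021, 1.0, 0.002], [1.0, 0.021, -0.0], [-0.001, 0.002, -1.0]]
force: [-2.4, 1.1, 11.5]
opening: 0.0125
finger_force: 80.2
```

carry_out([
  {"delta_pos": [0,0,0],"rot": [0,0,0.3]},
  {"delta_pos": [0,0,0],"rot": [0,0,0.7]},
  {"delta_pos": [0,0,0],"rot": [0,0,1.1]},
  {"delta_pos": [0,0,0],"rot": [0,0,1.5]},
  {"delta_pos": [0,0,0],"rot": [0,0,1.9]},
  {"delta_pos": [0,0,0],"rot": [0,0,2.3]},
  {"delta_pos": [0,0,0],"rot": [0,0,2.7]},
  {"delta_pos": [0,0,0],"rot": [0,0,3.0]},
  {"delta_pos": [0,0,0],"rot": [0,0,3.3]},
  {"delta_pos": [0,0,0],"rot": [0,0,3.3]},
])

```text
t: 15.7
position: [0.5233, -0.0421, 0.1147]
ee_rot: [[0.32, 0.947, 0.004], [0.947, -0.32, -0.001], [-0.0, 0.004, -1.0]]
force: [0.9, -0.4, 9.6]
opening: 0.0129
finger_force: 79.8
```

```bash
python3 - <<'E'
from h import *
o=env.get_obs();print(o['position'].round(4),np.degrees(np.arctan2(o['ee_rot'][1][0],o['ee_rot'][0][0])),o['force'],o['moment'])
E
```

```text
[ 0.5233 -0.0421  0.1147] 71.33225041131334 [ 0.89111682 -0.35003101  9.60856708] [-0.02924118  0.19020025  0.03487584]
```

carry_out([
  {"delta_pos": [0,0,0],"rot": [0,0,0.4]},
  {"delta_pos": [0,0,0],"rot": [0,0,0.8]},
  {"delta_pos": [0,0,0],"rot": [0,0,1.2]},
  {"delta_pos": [0,0,0],"rot": [0,0,1.6]},
  {"delta_pos": [0,0,0],"rot": [0,0,2.0]},
  {"delta_pos": [0,0,0],"rot": [0,0,2.4]},
  {"delta_pos": [0,0,0],"rot": [0,0,2.8]},
  {"delta_pos": [0,0,0],"rot": [0,0,3.1]},
  {"delta_pos": [0,0,0],"rot": [0,0,3.38]},
  {"delta_pos": [0,0,0],"rot": [0,0,3.38]},
  {"delta_pos": [0,0,0],"rot": [0,0,3.38]},
  {"delta_pos": [0,0,0],"rot": [0,0,3.38]},
])

```text
t: 16.7
position: [0.5234, -0.0424, 0.1147]
ee_rot: [[0.628, 0.779, 0.004], [0.779, -0.628, -0.002], [0.001, 0.004, -1.0]]
force: [1.0, -2.0, 9.0]
opening: 0.0126
finger_force: 79.7
```

```bash
python3 lk.py end; python3 - <<'E'
from h import *
o=env.get_obs();print(o['t'],o['position'].round(4),np.degrees(np.arctan2(o['ee_rot'][1][0],o['ee_rot'][0][0])),o['force'],o['moment'])
a=cv2.imread('pics/end.png')[80:380,110:530]; g=grab('side','s3.png')[:,:,::-1]
cv2.imwrite('pics/j.png',cv2.vconcat([a,cv2.resize(g[140:260,270:438],(420,300),interpolation=cv2.INTER_CUBIC)]))
E
```

```text
16.75 [ 0.5234 -0.0424  0.1147] 51.12331899535608 [ 0.22872513 -1.98818666  8.88305803] [-0.24507224  0.12599351  0.09350775]
```

View pics/j.png

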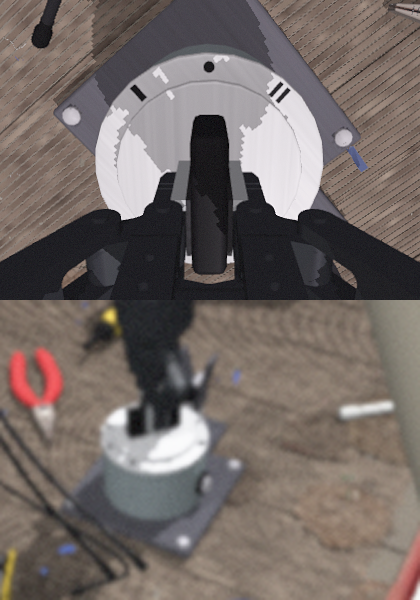

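The grip bar points at the round dot (column 209 in the crop), the flange lies flat on the collar, and the spring pushes back with about 0.09 N m. The sensor still stands on the fin.

```bash
python3 -c "
from rig import env
print(env.close_job())"
```

```text
the job is handed in; nothing more can be done
None
```

The sensor is clipped upright on the fin. The lid is seated and held about 40° clockwise at the half-way dot without reaching the click, and the job was handed in at about 17 s.

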